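Square up the rig cards and hold the spring clip gaping over their edge

TASK

Nudge the three loose rig cards along their slot in the birch holder until all three sit against its end stop with their edges flush. Then pick up the green spring clip by its handles, squeeze it wide open and bring the gaping jaws around the free upright edges of all three cards, one jaw each side and the jaw ends well past the edges, touching neither cards nor holder. Finish still holding it open there, so that I can slip in a fourth card before it bites; leave the mug, reel, pliers and lure where they are.

Things in the scene. Friction and masses are not known exactly. Their poses are not given: they have to be found in the camera images.
- holder: Fixed birch card holder: block 210 mm long (its x), 70 wide (y), 36 high, one slot along its whole length at y = 0, 14.5 mm wide, slot floor 8 mm above the worktop. Across its -x end stands the end stop, 15 mm thick, 80 high, its face towards the cards at x = -90 mm; the +x end is open. Origin: centre of the underside; z up.
- card_a: Loose rigid rig card, off-white, 100 mm long (its x, along the slot), 4 thick (y), 95 high (z), 45 g, standing in the slot, top 103 mm above the worktop; outermost on the holder's +y side. Axes as the holder's (it may lean a few degrees); origin: card centre. Against the end stop its origin is at holder x = -40 mm, its free upright edge at +10 mm.
- card_b: Rig card, blue, the middle one of the three; size, axes and origin as card_a.
- card_c: Rig card, orange, outermost on the holder's -y side; size, axes and origin as card_a.
- clip: Green plastic spring clip, black rubber jaw pads, 52 g, loose, lying on its side, pivot pin upright; 120 mm long, 28 high. Origin: on the pin, half-way up (14 mm over the worktop). z along the pin, x towards the jaws, whose ends are 63 mm from the pin; y across. The frame is the +y lever's; shut, x is the clip's centre line. Springs shut when let go.
- clip_grip (a point): Point between the clip's two ribbed handles where they are squeezed, 40 mm behind the pivot pin (clip x = -40 mm), half-way up; axes as the clip. Shut, they splay: 51 mm over their outsides here, 60 at their ends, 54 mm behind the pin. Against the stop they lie flat and parallel to the clip's centre line, 26 mm over their outsides. About 5 N starts it, 10 N holds it wide open, 20 N is harmless.
- clip_lever (a joint): Opening angle between the clip's two levers: 0 shut, 0.6 rad wide open against its stop (handles squeezed together); then the jaw pads stand 33 mm apart, 54 mm ahead of the pin, and the gap between the jaw arms is at least 26 mm from 20 mm ahead of the pin onwards.
- tip_a (a point): Middle of the inner face of the jaw pad of the clip's +y lever, 57 mm from the pivot pin along the lever; with the clip shut it meets tip_b.
- tip_b (a point): The same point on the jaw pad of the clip's -y lever.
- mug: Red ceramic mug of spare swivels, 80 mm across, 88 mm high, handle at its +y; bystander, loose. Origin: centre of its foot.
- reel: Black graphite baitcasting reel, about 85 x 120 x 50 mm; bystander, loose. Origin: centre of its underside.
- pliers: Stainless needle-nose pliers, 170 mm long, 12 mm thick, lying flat along their x; bystander, loose. Origin: under the rivet.
- lure: Yellow silicone lure, 75 mm long, 21 mm high; bystander, loose. Origin: middle of its underside.
There are look-alikes about, which are no part of the job. Of the things like the clip, leave any that is blue or red; of the rest the smaller one is meant.

How it is judged (in metres and radians):
On the way, in this order (a step that is already met when the one before it is completed fails the run):
1. all three cards stand in the slot against the end stop, edges flush (within 4 mm) (x of each of card_a, card_b, card_c in the frame of holder below -0.036 m and angle between each of card_a, card_b, card_c's own z axis and vertical below 0.2 rad and z of each of card_a, card_b, card_c in the frame of holder below 0.062 m), for 0.2 s.
2. the clip is squeezed open between the fingers and lifted off the worktop (value of joint clip_lever above 0.45 rad and contact force between the fingers and clip above 2 N and height (world z) of clip above 0.035 m), for 0.2 s.
At the end, for the whole second after the job is handed in: Cards upright in the slot within 4 mm of the stop; fingers (over 2 N) hold the still clip open past 0.45 rad, a jaw tip each side of the cards, 5 to 90 mm past their free edges, over 4 mm below their tops and above the holder; clip force under 0.5 N on each card, 0.3 N on the holder (all of step 1 and value of joint clip_lever above 0.45 rad and contact force between the fingers and clip above 2 N and ((y of tip_a in the frame of card_a above 0.002 m and y of tip_b in the frame of card_c below -0.002 m and x of tip_a in the frame of card_a between -0.04 and 0.045 m and x of tip_a in the frame of card_b between -0.04 and 0.045 m and x of tip_a in the frame of card_c between -0.04 and 0.045 m and z of tip_a in the frame of card_b between -0.018 and 0.0435 m and x of tip_b in the frame of card_a between -0.04 and 0.045 m and x of tip_b in the frame of card_b between -0.04 and 0.045 m and x of tip_b in the frame of card_c between -0.04 and 0.045 m and z of tip_b in the frame of card_b between -0.018 and 0.0435 m) or (y of tip_b in the frame of card_a above 0.002 m and y of tip_a in the frame of card_c below -0.002 m and x of tip_b in the frame of card_a between -0.04 and 0.045 m and x of tip_b in the frame of card_b between -0.04 and 0.045 m and x of tip_b in the frame of card_c between -0.04 and 0.045 m and z of tip_b in the frame of card_b between -0.018 and 0.0435 m and x of tip_a in the frame of card_a between -0.04 and 0.045 m and x of tip_a in the frame of card_b between -0.04 and 0.045 m and x of tip_a in the frame of card_c between -0.04 and 0.045 m and z of tip_a in the frame of card_b between -0.018 and 0.0435 m)) and linear speed of clip below 0.03 m/s and contact force between clip and holder below 0.3 N and contact force between clip and card_a below 0.5 N and contact force between clip and card_b below 0.5 N and contact force between clip and card_c below 0.5 N); the arm keeps its last pose, push and grip.
It fails at once if the mug moved more than 25 mm or tipped (distance of mug from where it was at the start of the episode above 0.025 m or angle between mug's own z axis and vertical above 0.6 rad).
It fails at once if the reel moved more than 25 mm or tipped (distance of reel from where it was at the start of the episode above 0.025 m or angle between reel's own z axis and vertical above 0.6 rad).
It fails at once if the pliers moved more than 25 mm or tipped (distance of pliers from where it was at the start of the episode above 0.025 m or angle between pliers's own z axis and vertical above 0.6 rad).
It fails at once if the lure moved more than 25 mm or tipped (distance of lure from where it was at the start of the episode above 0.025 m or angle between lure's own z axis and vertical above 0.6 rad).
It fails at once if a card is lifted out of the slot or toppled (angle between any of card_a, card_b, card_c's own z axis and vertical above 0.6 rad or z of any of card_a, card_b, card_c in the frame of holder above 0.075 m).
It also fails if it takes over 53 s, if anything falls off the work surface, if the arm or the gripper's body presses on something with over 40 N, if the wrist force passes 120 N, or if a joint passes its speed limit or range.

ROBOT

A 6-joint arm with a two-finger parallel gripper is mounted at the origin on the work surface. World frame = base frame: x ahead of the robot, y to its left, z up, the work surface at z = 0. Lengths are in m, angles in degrees, forces in N, time in s.
With the tool pointing down it reaches from about 0.35 to 0.875 m from the base axis. Payload 4.2 kg.
Tool frame: the origin (TCP) lies between the finger pads; the fingertips stand 17 mm ahead of it and the grasp point (between the pads) lies 2 mm behind it; z points along the fingers, y is the direction in which the jaws open and shut (so a half turn about z gives the same grasp; the last joint's range is limited). The gripper opens to 87 mm and grips with 3 to 60 N. Pads are 19 mm wide; open, the fingers measure 117 mm over their backs; the gripper's body (75 mm by 190 mm) begins 51 mm behind the grasp point.
Start: joints at [79.905, 22.042, 0.453, 0, -68.411, -14.817], TCP at [0.263, 0.567, 0.24] pointing down, gripper open.
Joint ranges: [-179.83, 179.83], [-69.29, 118.12], [-61.27, 80.66], [-181.25, 117.63], [-171.15, -9.14], [-177.46, 177.46]. Speed limits (degrees/s): [159.86, 159.86, 180, 180, 180, 180].

INTERFACE

Orientations are given as a 3x3 rotation matrix whose columns are the frame's x, y, z axes.
In Python, from station import r gives the robot as it stands.
- The arm moves only by the shell command python3 -m creep 'ROWS'. ROWS is JSON, a list of rows, each a list of 7 numbers: the opening, from 0 (shut) to 1 (fully open), then the shift along the tool's x, y, z scaled (see below), then the turn, a rotation vector about the tool's x, y, z scaled (see below). A call has 1 to 5 rows; each row is the pose to reach, as a shift and turn from the pose measured when the call began, along the tool's axes at that moment, turning the shorter way round; what a row does not reach only later rows make up. The controller multiplies each number of a shift by 300 mm and each number of a turn by 180 degrees. A row lasts 1/12 s, in which the tool goes at most 41.7 mm and 7.16 degrees, less where a joint would pass 70% of its speed; a pose out of reach is approached as far as the arm can. A call with a number of a shift or a turn outside -1 to 1 is refused whole. A call with a gripper value outside its range is refused whole. The fingers move at their own pace and stop on an object; the grip force is fixed at half the most. Time passes only in rows, so rows that repeat a pose let the fingers close. It gives the time, the measured TCP pose, the force and the opening at its end, in the units of the state.
- r.sense(): the state, without advancing time (a new reading comes with each control period).
- r.capture(name): name is "side" or "top"; returns the picture (420x560x3 uint8, blue, green, red); there is no depth.
- r.camera_model(name): a dict with "mtx" (3x3 intrinsics, pixels), "R" (3x3) and "t" (3): a world point X has camera coordinates R X + t. Camera axes: x right, y down, z forward; pixel columns grow to the right and rows downward; lengths in m; the calibration is good to about 2 mm. A picture is of the moment at which its call begins. camera_model takes no time and is no camera call.
- r.finish_job(): hands the job in, once; it reports no verdict.
Trained networks look in the newest picture that a camera, given by its name, has taken for a name from the list of things; names that differ only in an ending like _2 or _b are one class to them, and where a whole thing is asked for, a point or a joint stands for the part that bears it (a point fixed in the world has none). Each returns a list of dicts, best first, with "score" (0 to 1); they miss things now and then, are a little off and sometimes report something else, mostly with a low value. They report only what shows in the picture. A call takes as long as a camera call. They do not tell look-alikes from the thing itself.
- r.recognise(camera, target): "rect" ([left, top, right, bottom] as shares, 0 to 1, of the picture: columns of its width, rows of its height, round what is visible of it).
- r.outline_of(camera, target): "pixels" (420x560 bool, what is visible of it) and "rect" ([left, top, right, bottom] as shares, 0 to 1, of the picture: columns of its width, rows of its height, round what is visible of it).
The state is a dict: "time_s": time; "joints": joint angles; "joint_velocities": joint speeds; "effort": joint torques, N m; "tcp_pos": TCP position; "ee_rot": TCP orientation; "wrist_force": force on the tool from outside, world axes, zero at the start; "moment": the same for the moment, N m; "gripper_width": opening from 0.0 (shut) to 1.0 (fully open).
Only numpy, scipy, OpenCV 4.12 (cv2) and the standard library are available. Lean on these libraries where they do the work, as an engineer would, in place of code of your own. Each camera call takes 0.05 s, during which the arm holds its last target.

## Working session

There is one attempt and no reset: what is moved stays moved. The work goes in short steps, Python scripts to look and compute and a shell command to move; the robot and the scene stay as the last step left them, time stands still between calls to the robot, and variables do not carry over. Pictures are saved under pics/ and viewed, and the job is handed in when it is done.

```bash
ls; mkdir -p pics; python3 - <<'E'
from station import r
import cv2,json
for n in("side","top"):
    im=r.capture(n); cv2.imwrite(f"pics/{n}0.png",im)
    m=r.camera_model(n); print(n,m)
print(r.sense())
E
```

```text
pics
side {'mtx': array([[418.93975271,   0.        , 276.5085428 ],
       [  0.        , 418.93975271, 211.87320994],
       [  0.        ,   0.        ,   1.        ]]), 'R': array([[-0.99098502, -0.13372111,  0.00820656],
       [-0.11029993,  0.77957851, -0.61651542],
       [ 0.07604347, -0.61186273, -0.78730006]]), 't': array([0.55734138, 0.09835227, 1.15987707])}
top {'mtx': array([[530.11439952,   0.        , 272.18807996],
       [  0.        , 530.11439952, 203.77548392],
       [  0.        ,   0.        ,   1.        ]]), 'R': array([[-0.02322137, -0.9996114 ,  0.01542118],
       [-0.99373064,  0.02139185, -0.10973513],
       [ 0.1093626 , -0.0178727 , -0.99384123]]), 't': array([-0.01116182,  0.55837829,  1.30107611])}
{'time_s': 0.1, 'joints': array([ 7.99043394e+01,  2.20876924e+01,  3.87972741e-01, -2.50157541e-02,
       -6.84129635e+01, -1.48169779e+01]), 'joint_velocities': array([ 0.06981437, -0.01126279,  0.13096256,  0.12522639, -0.01977409,
        0.0466824 ]), 'effort': array([-1.30061094e-04, -3.91691673e+01,  1.87935019e+01,  4.23189014e+00,
        1.34878670e-02, -7.11333746e-05]), 'tcp_pos': array([0.26303924, 0.56639149, 0.23855816]), 'ee_rot': array([[ 9.06883315e-01, -4.21381180e-01, -7.44437231e-04],
       [-4.21381823e-01, -9.06881404e-01, -1.86504168e-03],
       [ 1.10777182e-04,  2.00506750e-03, -9.99997984e-01]]), 'wrist_force': array([-0.03553109,  0.06506533, -0.82423013]), 'moment': array([-0.06884461, -0.04598149,  0.05849503]), 'gripper_width': 0.9994203533791597}
```

View pics/side0.png

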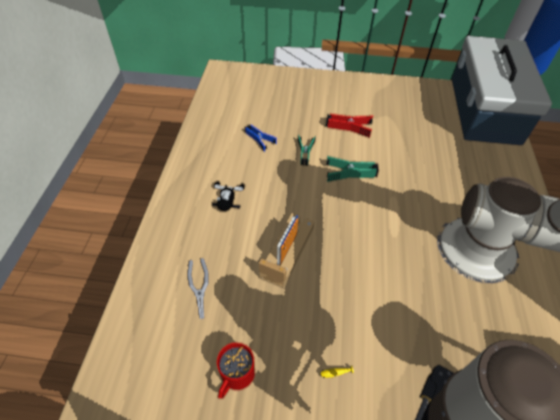

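View pics/top0.png

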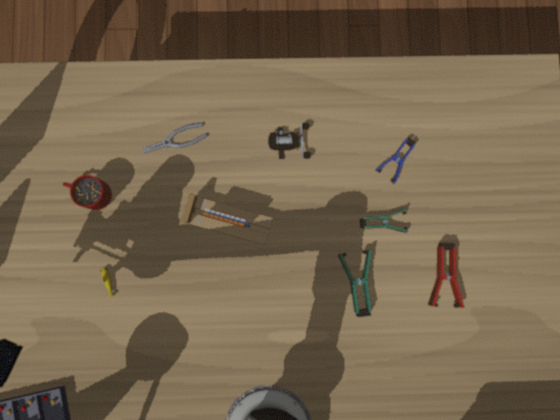

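```bash
python3 - <<'E'
from station import r
import cv2,numpy as np
a=cv2.imread("pics/top0.png")
c=cv2.resize(a[180:330,330:480],(600,600),interpolation=cv2.INTER_CUBIC); cv2.imwrite("pics/clipz.png",np.clip(c*1.5,0,255).astype('u1'))
c=cv2.resize(a[180:260,170:290],(780,520),interpolation=cv2.INTER_CUBIC); cv2.imwrite("pics/holdz.png",np.clip(c*1.5,0,255).astype('u1'))
a=cv2.imread("pics/side0.png")
c=cv2.resize(a[110:290,240:390],(500,600),interpolation=cv2.INTER_CUBIC); cv2.imwrite("pics/sidez.png",np.clip(c*1.5,0,255).astype('u1'))
for cam in("top","side"):
  for t in("clip","holder","card_a","card_b","card_c","mug","reel","pliers","lure"):
    for d in r.recognise(cam,t)[:7]:
      q=d["rect"]; print(cam,t,round(d["score"],2),[round(v*s) for v,s in zip(q,(560,420,560,420))])
E
```

```text
top clip 0.98 [431, 243, 462, 306]
top clip 0.85 [339, 249, 370, 318]
top clip 0.77 [359, 210, 409, 231]
top clip 0.54 [376, 139, 413, 182]
top holder 0.79 [181, 196, 274, 246]
top card_a 0.73 [101, 267, 116, 295]
top card_a 0.52 [211, 214, 252, 227]
top card_a 0.5 [209, 212, 238, 223]
top card_b 0.73 [101, 267, 116, 295]
top card_b 0.52 [211, 214, 252, 227]
top card_b 0.5 [209, 212, 238, 223]
top card_c 0.73 [101, 267, 116, 295]
top card_c 0.52 [211, 214, 252, 227]
top card_c 0.5 [209, 212, 238, 223]
top mug 0.8 [66, 177, 110, 210]
top reel 0.55 [271, 123, 311, 161]
top pliers 0.63 [143, 123, 208, 154]
top lure 0.47 [98, 269, 114, 295]
side clip 0.79 [243, 124, 276, 151]
side clip 0.72 [326, 156, 382, 186]
side clip 0.7 [298, 135, 317, 164]
side clip 0.59 [325, 113, 374, 139]
side holder 0.61 [259, 214, 312, 289]
side card_a 0.68 [276, 222, 294, 262]
side card_a 0.65 [300, 137, 317, 167]
side card_a 0.49 [279, 219, 297, 265]
side card_b 0.68 [276, 222, 294, 262]
side card_b 0.65 [300, 137, 317, 167]
side card_b 0.49 [279, 219, 297, 265]
side card_c 0.68 [276, 222, 294, 262]
side card_c 0.65 [300, 137, 317, 167]
side card_c 0.49 [279, 219, 297, 265]
side mug 0.74 [216, 341, 252, 401]
side reel 0.61 [211, 180, 248, 213]
side pliers 0.88 [187, 261, 207, 319]
side pliers 0.38 [321, 371, 350, 377]
side lure 0.58 [299, 136, 317, 168]
side lure 0.47 [322, 369, 351, 380]
```

View pics/clipz.png

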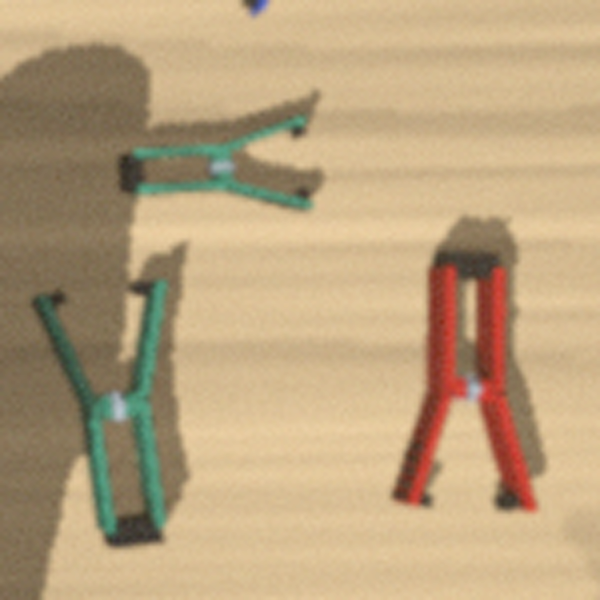

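View pics/holdz.png

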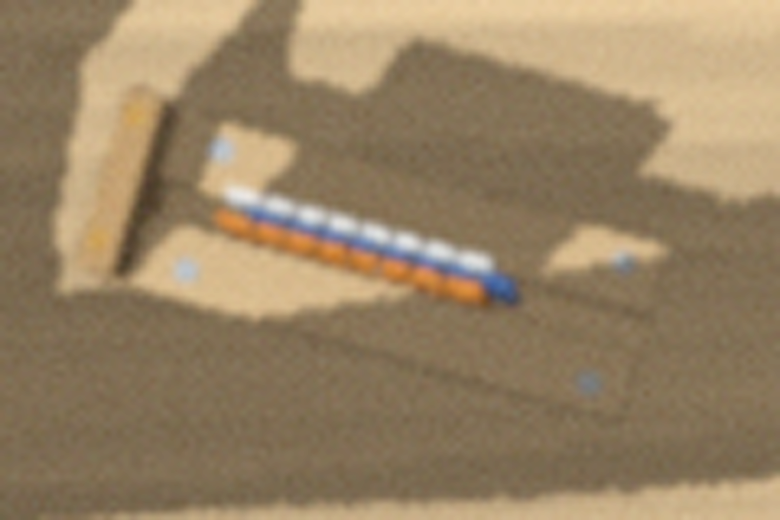

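View pics/sidez.png

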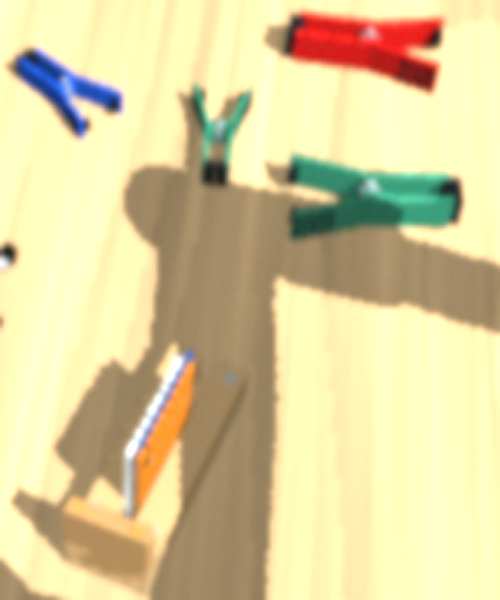

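```bash
cat > h.py <<'E'
from station import r
import cv2,numpy as np
from scipy.optimize import least_squares
def proj(n,X):
    m=r.camera_model(n); rv=cv2.Rodrigues(m["R"])[0]
    return cv2.projectPoints(np.asarray(X,float).reshape(-1,3),rv,m["t"],m["mtx"],None)[0][:,0]
def back(n,uv,z):
    m=r.camera_model(n); d=m["R"].T@np.linalg.inv(m["mtx"])@[uv[0],uv[1],1]; c=-m["R"].T@m["t"]
    return c+d*(z-c[2])/d[2]
def T(p,L):
    x,y,a=p; c,s=np.cos(a),np.sin(a); L=np.asarray(L,float)
    return np.c_[x+c*L[:,0]-s*L[:,1],y+s*L[:,0]+c*L[:,1],L[:,2]]
def fit(obs,p0):  # obs: list (cam,uv,local)
    f=lambda p:np.concatenate([proj(c,T(p,[l]))[0]-uv for c,uv,l in obs])
    s=least_squares(f,p0,loss='soft_l1'); return s.x,s.fun.reshape(-1,2)
E
python3 - <<'E'
from h import *
z=lambda u,v:np.array([u/6.5+170,v/6.5+180])
s=lambda u,v:np.array([u*.3+240,v*.3+110])
o=[("top",z(135,88),(-.105,.035,.08)),("top",z(167,98),(-.09,.035,.08)),("top",z(84,268),(-.105,-.035,.08)),("top",z(116,275),(-.09,-.035,.08)),
("top",z(655,318),(.105,.035,.036)),("top",z(625,412),(.105,-.035,.036)),
("side",s(65,505),(-.105,.035,.08)),("side",s(150,550),(-.105,-.035,.08)),("side",s(243,378),(.105,-.035,.036))]
p,f=fit(o,[.45,.1,-1.7]); print(p,np.degrees(p[2])); print(f.round(1))
H=p
c=lambda u,v:np.array([u/4+330,v/4+180])
o=[("top",c(222,165),(0,0,.028)),("top",c(121,173),(.063,0,.028)),("top",c(303,121),(-.054,-.029,.028)),("top",c(309,207),(-.054,.029,.028))]
p2,f=fit(o,[.4,-.2,1.57]); print(p2,np.degrees(p2[2])); print(f.round(1))
cs=s(218,130); print(proj("side",T(p2,[(0,0,.028)])),cs)
def inH(w): 
    a=H[2]; R=np.array([[np.cos(a),np.sin(a)],[-np.sin(a),np.cos(a)]]); return R@(w[:2]-H[:2])
for n,(u,v) in {"b":(515,290),"a":(492,262),"c":(487,295),"ia":(225,195),"ic":(220,218)}.items(): print(n,inH(back("top",z(u,v),.103)))
np.save("fit.npy",np.array([H,p2]))
im=cv2.imread("pics/top0.png")
for pts,col in((proj("top",T(H,[(x,y,q) for x,y,q in[(-.105,.035,.08),(-.09,.035,.08),(-.105,-.035,.08),(-.09,-.035,.08),(.105,.035,.036),(.105,-.035,.036),(.01,0,.103),(-.09,0,.103)]])),(0,0,255)),(proj("top",T(p2,[(0,0,.028),(.063,0,.028),(-.054,.03,.028),(-.054,-.03,.028),(-.04,0,.028)])),(255,0,255))):
    for u,v in pts: im[int(round(v)),int(round(u))]=col
cv2.imwrite("pics/ov.png",cv2.resize(im[170:260,170:430],(780,270),interpolation=cv2.INTER_NEAREST))
E
```

```text
[ 0.51907402  0.08563925 -1.85915305] -106.52162318130246
[[ -1.2  -0.3]
 [ -0.1  -0.2]
 [ -1.4  -0.1]
 [ -0.4   0.4]
 [  2.3 -11.4]
 [ -0.5   1.3]
 [ -0.4  -0.1]
 [  0.2  -3.3]
 [  1.9  -3.7]]
[ 0.50657708 -0.30717116  1.59620839] 91.45600391126789
[[-0.2  0.5]
 [ 0.1 -0.3]
 [-0.1 -0.9]
 [ 0.2  0.5]]
[[306.18286875 146.08298424]] [305.4 149. ]
b [ 0.0553652  -0.00173051]
a [0.04457288 0.00590656]
c [ 0.04603582 -0.00616185]
ia [-0.05573577  0.00390329]
ic [-0.05517068 -0.00466217]
```

View pics/ov.png

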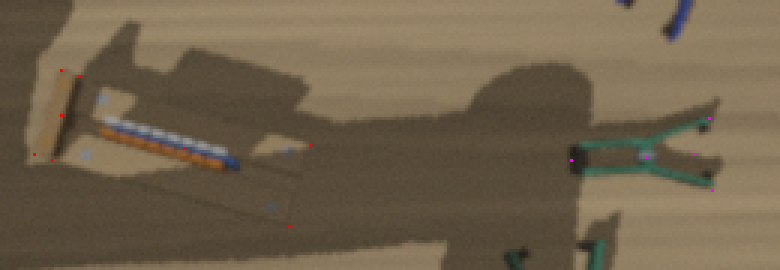

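```bash
python3 - <<'E'
from h import *
H,C=np.load("fit.npy")
im=cv2.imread("pics/side0.png")
im=cv2.resize(im[120:300,240:330],(450,900),interpolation=cv2.INTER_CUBIC)
def dot(P,L,col):
    for u,v in proj("side",T(P,L)): cv2.circle(im,(int((u-240+.5)*5),int((v-120+.5)*5)),2,col,-1)
for z in(0,.036): dot(H,[(.105,y,z) for y in(-.035,.035)],(0,0,255))
dot(H,[(-.105,y,z) for y in(-.035,.035) for z in(0,.08)],(0,0,255))
for z,c in((0,(255,0,0)),(.028,(255,0,255))): dot(C,[(0,0,z),(.063,0,z),(-.054,.03,z),(-.054,-.03,z)],c)
cv2.imwrite("pics/ovs.png",np.vstack([im])[:,:][:600]); cv2.imwrite("pics/ovs2.png",im[300:])
E
```

```text
(no output)
```

View pics/ovs.png

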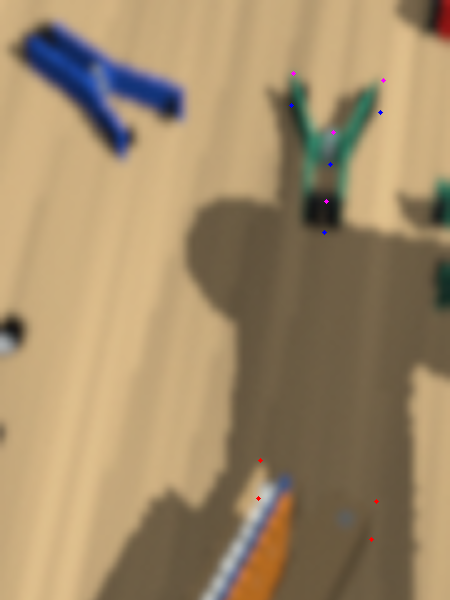

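View pics/ovs2.png

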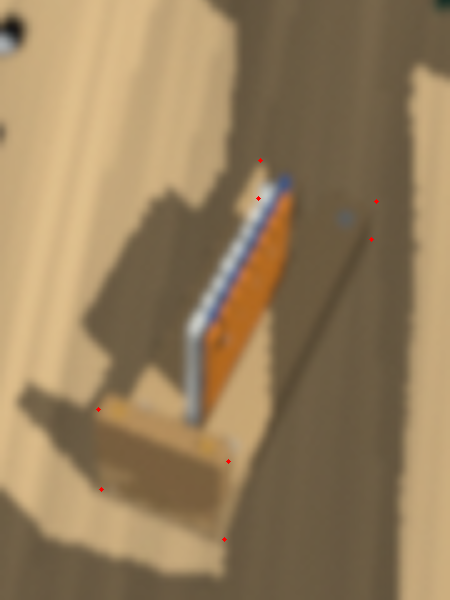

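```bash
python3 - <<'E'
from h import *
_,C=np.load("fit.npy")
z=lambda u,v:np.array([u/6.5+170,v/6.5+180])
o=[("top",z(135,88),(-.105,.035,.08)),("top",z(167,98),(-.09,.035,.08)),("top",z(84,268),(-.105,-.035,.08)),("top",z(116,275),(-.09,-.035,.08)),
("top",z(625,412),(.105,-.035,.036)),("top",z(668,250),(.105,.035,.036))]
H,f=fit(o,[.45,.1,-1.7]); print(H,np.degrees(H[2])); print(f.round(1))
np.save("fit.npy",[H,C])
a=H[2]; ex=np.array([np.cos(a),np.sin(a)])
print("open end",H[:2]+ex*.1,"stop",H[:2]-ex*.09)
S=r.sense(); p=S["tcp_pos"];R=S["ee_rot"]
print(p,R)
# pre-push pose: tool x along -holder x or + , tool z down
t=np.array([*(H[:2]+ex*.085),.066])
for sg in(1,-1):
  X=np.array([*(sg*ex),0]);Z=np.array([0,0,-1.]);Rt=np.c_[X,np.cross(Z,X),Z]
  rv=cv2.Rodrigues(R.T@Rt)[0].ravel()
  print(sg,t,"shift",R.T@(t-p),"/.3",R.T@(t-p)/.3,"turn",np.degrees(rv),rv/np.pi)
E
```

```text
[ 0.51902682  0.08435956 -1.8588507 ] -106.50429959639055
[[-0.6 -0.3]
 [ 0.4 -0.2]
 [-0.9 -0.1]
 [ 0.2  0.5]
 [ 0.1  1.3]
 [ 0.8 -0.9]]
open end [ 0.49061809 -0.01152028] stop [0.54459468 0.17065142]
[0.26323604 0.56685055 0.23955243] [[ 9.06967983e-01 -4.21199571e-01  3.54338325e-06]
 [-4.21199571e-01 -9.06967982e-01  3.79503619e-05]
 [-1.27709410e-05 -3.59122347e-05 -9.99999999e-01]]
1 [0.4948794 0.0028617 0.066    ] shift [0.44764719 0.41395798 0.17353184] /.3 [1.4921573  1.37985994 0.57843948] turn [-1.17651224e-03  2.06877762e-03  8.15939550e+01] [-6.53617912e-06  1.14932090e-05  4.53299750e-01]
-1 [0.4948794 0.0028617 0.066    ] shift [0.44764719 0.41395798 0.17353184] /.3 [1.4921573  1.37985994 0.57843948] turn [-2.15343152e-03 -1.22465485e-03 -9.84060450e+01] [-1.19635084e-05 -6.80363807e-06 -5.46700250e-01]
```

```bash
python3 -m creep '[[0,0.51,0.47,0.05,0,0,0.199],[0,0.51,0.47,0.05,0,0,0.199],[0,0.51,0.47,0.05,0,0,0.199],[0,0.51,0.47,0.05,0,0,0.199],[0,0.51,0.47,0.05,0,0,0.199]]'
cat >> h.py <<'E'
def togo(t,yaw):
    S=r.sense(); p=S["tcp_pos"];R=S["ee_rot"]; a=np.radians(yaw)
    X=np.array([np.cos(a),np.sin(a),0]);Z=np.array([0,0,-1.]);Rt=np.c_[X,np.cross(Z,X),Z]
    rv=cv2.Rodrigues(R.T@Rt)[0].ravel(); d=R.T@(np.array(t)-p)
    print("t",round(S["time_s"],2),"tcp",p.round(4),"F",S["wrist_force"].round(1),"w",round(S["gripper_width"],3))
    print("shift",(d/.3).round(4),"mm",(d*1e3).round(1),"turn",(rv/np.pi).round(4),"deg",np.degrees(rv).round(1))
def Hp(x,y=0,z=.066):
    H,C=np.load("fit.npy"); return T(H,[(x,y,z)])[0]
def Cp(x,y=0,z=.02):
    H,C=np.load("fit.npy"); return T(C,[(x,y,z)])[0]
E
python3 -c "
from h import *
togo(Hp(.085,0,.12),-106.5)"
```

```text
time_s: 1.42
tcp_pos: [0.3428, 0.3729, 0.2246]
ee_rot: [[0.484, -0.875, 0.0], [-0.875, -0.484, 0.0], [-0.0, -0.0, -1.0]]
wrist_force: [0.4, 0.6, 0.6]
gripper_width: 0.708
t 1.42 tcp [0.3428 0.3729 0.2246] F [0.4 0.6 0.6] w 0.708
shift [1.3249 0.1541 0.3485] mm [397.5  46.2 104.5] turn [-1.000e-04  1.000e-04  2.526e-01] deg [-0.   0.  45.5]
```

```bash
python3 -m creep '[[0,0.688,0.08,0,0,0,0.199],[0,0.688,0.08,0,0,0,0.199],[0,0.688,0.08,0,0,0,0.199],[0,0.688,0.08,0,0,0,0.199],[0,0.688,0.08,0,0,0,0.199]]'
python3 -c "
from h import *
togo(Hp(.085,0,.12),-106.5)"
```

```text
time_s: 1.83
tcp_pos: [0.4216, 0.18, 0.2251]
ee_rot: [[-0.119, -0.993, 0.001], [-0.993, 0.119, 0.001], [-0.001, -0.001, -1.0]]
wrist_force: [0.8, 0.8, 0.8]
gripper_width: 0.327
t 1.83 tcp [0.4216 0.18   0.2251] F [0.8 0.8 0.8] w 0.327
shift [ 0.5577 -0.3124  0.3499] mm [167.3 -93.7 105. ] turn [-0.0003  0.0004  0.0536] deg [-0.1  0.1  9.7]
```

```bash
python3 -m creep '[[0,0.558,-0.312,0.05,0,0,0.0536],[0,0.558,-0.312,0.05,0,0,0.0536],[0,0.558,-0.312,0.05,0,0,0.0536],[0,0.558,-0.312,0.05,0,0,0.0536],[0,0.558,-0.312,0.05,0,0,0.0536]]'
python3 -c "
from h import *
togo(Hp(.085,0,.066),-106.5)"
```

```text
time_s: 2.25
tcp_pos: [0.4952, -0.0003, 0.2099]
ee_rot: [[-0.286, -0.958, 0.002], [-0.958, 0.286, 0.001], [-0.001, -0.001, -1.0]]
wrist_force: [1.1, 1.2, -0.5]
gripper_width: 0.017
t 2.25 tcp [ 4.952e-01 -3.000e-04  2.099e-01] F [ 1.1  1.2 -0.5] w 0.017
shift [-0.009   0.0047  0.4798] mm [ -2.7   1.4 143.9] turn [-0.0004  0.0004 -0.0006] deg [-0.1  0.1 -0.1]
```

```bash
python3 -m creep '[[0,-0.005,0.005,0.48,0,0,0],[0,-0.005,0.005,0.48,0,0,0],[0,-0.005,0.005,0.48,0,0,0],[0,-0.005,0.005,0.48,0,0,0],[0,-0.005,0.005,0.48,0,0,0]]'
python3 - <<'E'
from h import *
togo(Hp(.03,0,.066),-106.5)
a=r.capture("top");cv2.imwrite("pics/top1.png",cv2.resize(a[170:270,170:300],(780,600)))
a=r.capture("side");cv2.imwrite("pics/side1.png",cv2.resize(a[150:300,220:370],(600,600)))
E
```

```text
time_s: 2.67
tcp_pos: [0.4911, 0.0006, 0.0617]
ee_rot: [[-0.287, -0.958, -0.008], [-0.958, 0.287, -0.002], [0.004, 0.008, -1.0]]
wrist_force: [-0.7, 0.2, 0.0]
gripper_width: 0.007
t 2.67 tcp [0.4911 0.0006 0.0617] F [-0.7  0.2  0. ] w 0.007
shift [-0.1942 -0.0091 -0.0153] mm [-58.3  -2.7  -4.6] turn [ 0.0024 -0.0013 -0.001 ] deg [ 0.4 -0.2 -0.2]
```

View pics/top1.png

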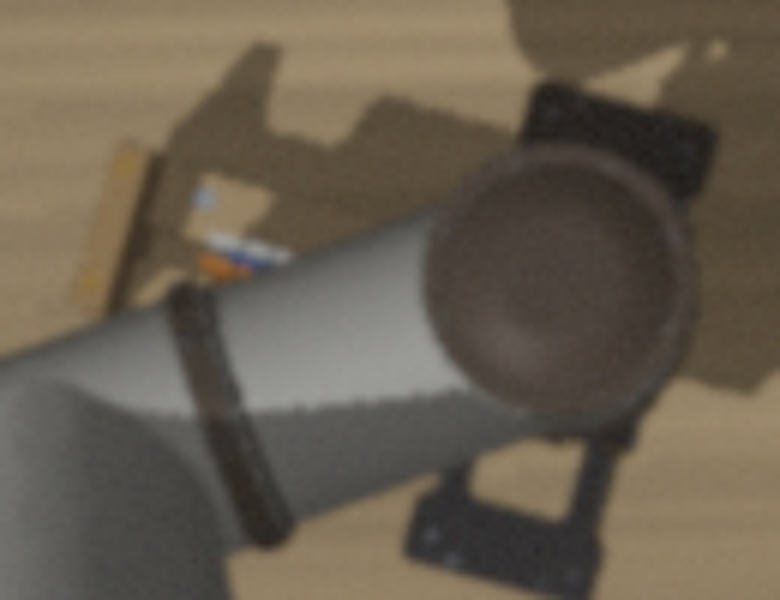

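View pics/side1.png

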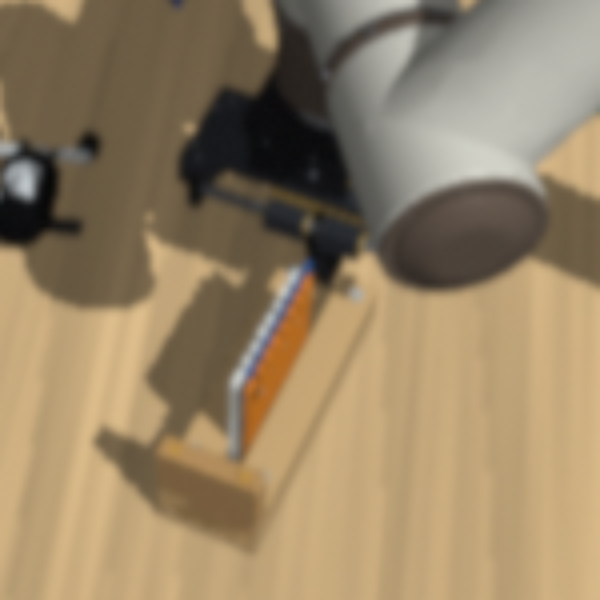

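```bash
python3 -m creep '[[0,-0.03,-0.006,-0.012,0.002,-0.001,0],[0,-0.055,-0.009,-0.014,0.002,-0.001,0],[0,-0.08,-0.009,-0.014,0.002,-0.001,0],[0,-0.105,-0.009,-0.014,0.002,-0.001,0],[0,-0.13,-0.009,-0.014,0.002,-0.001,0]]'
python3 - <<'E'
from h import *
togo(Hp(.02,0,.066),-106.5)
a=r.capture("side");cv2.imwrite("pics/side2.png",cv2.resize(a[150:300,220:370],(600,600)))
E
```

```text
time_s: 3.18
tcp_pos: [0.5092, 0.0394, 0.0714]
ee_rot: [[-0.284, -0.959, 0.01], [-0.959, 0.284, 0.002], [-0.004, -0.009, -1.0]]
wrist_force: [0.2, -2.2, 1.6]
gripper_width: 0.006
t 3.18 tcp [0.5092 0.0394 0.0714] F [ 0.2 -2.2  1.6] w 0.006
shift [-0.0864  0.0115  0.0184] mm [-25.9   3.5   5.5] turn [-0.0028  0.0014 -0.0001] deg [-0.5  0.3 -0. ]
```

View pics/side2.png

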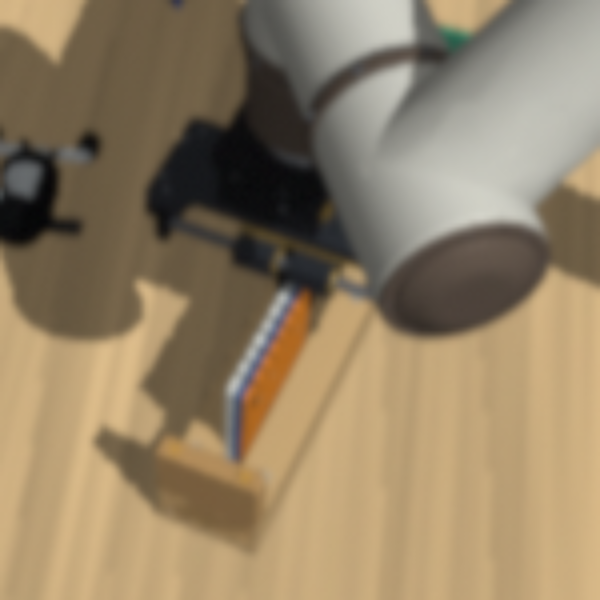

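```bash
python3 -m creep '[[0,-0.02,0.005,0.008,-0.0015,0.0007,0],[0,-0.04,0.009,0.014,-0.0015,0.0007,0],[0,-0.06,0.009,0.014,-0.0015,0.0007,0],[0,-0.075,0.009,0.014,-0.0015,0.0007,0],[0,-0.085,0.009,0.014,-0.0015,0.0007,0]]'
python3 - <<'E'
from h import *
togo(Hp(.02,0,.066),-106.5)
a=r.capture("side");cv2.imwrite("pics/side3.png",cv2.resize(a[150:300,220:370],(600,600)))
E
```

```text
time_s: 3.65
tcp_pos: [0.5146, 0.0662, 0.0668]
ee_rot: [[-0.283, -0.959, 0.005], [-0.959, 0.283, 0.001], [-0.003, -0.004, -1.0]]
wrist_force: [-0.5, -1.2, -0.1]
gripper_width: 0.004
t 3.65 tcp [0.5146 0.0662 0.0668] F [-0.5 -1.2 -0.1] w 0.004
shift [0.0045 0.0032 0.0027] mm [1.3 0.9 0.8] turn [-0.0014  0.0009  0.0003] deg [-0.3  0.2  0.1]
```

View pics/side3.png

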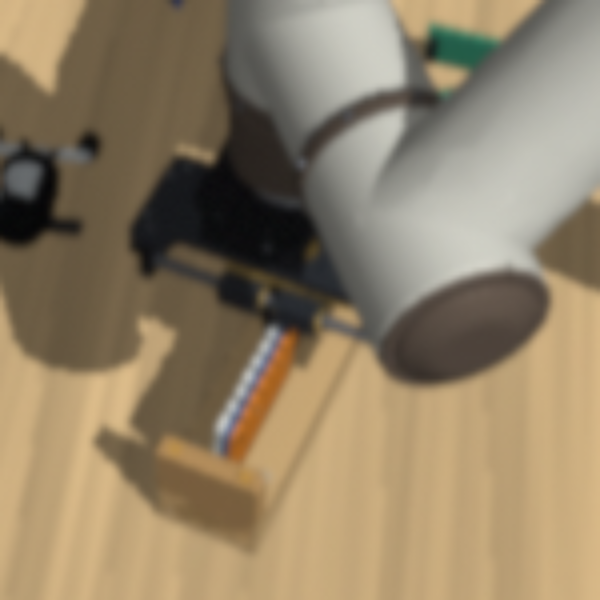

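```bash
python3 -m creep '[[0,-0.012,0.003,0.003,-0.001,0.0007,0],[0,-0.02,0.003,0.003,-0.001,0.0007,0],[0,-0.025,0.003,0.003,-0.001,0.0007,0],[0,-0.03,0.003,0.003,-0.001,0.0007,0]]'
python3 - <<'E'
from h import *
togo(Hp(.02,0,.066),-106.5)
a=r.capture("side");cv2.imwrite("pics/side4.png",cv2.resize(a[150:300,220:370],(600,600)))
E
```

```text
time_s: 4.03
tcp_pos: [0.5131, 0.0678, 0.0663]
ee_rot: [[-0.283, -0.959, -0.009], [-0.959, 0.283, -0.011], [0.014, 0.005, -1.0]]
wrist_force: [1.8, -35.4, 11.0]
gripper_width: 0.001
t 4.03 tcp [0.5131 0.0678 0.0663] F [  1.8 -35.4  11. ] w 0.001
shift [ 0.0081 -0.0032  0.001 ] mm [ 2.4 -1.   0.3] turn [ 0.0016 -0.0043  0.0004] deg [ 0.3 -0.8  0.1]
```

View pics/side4.png

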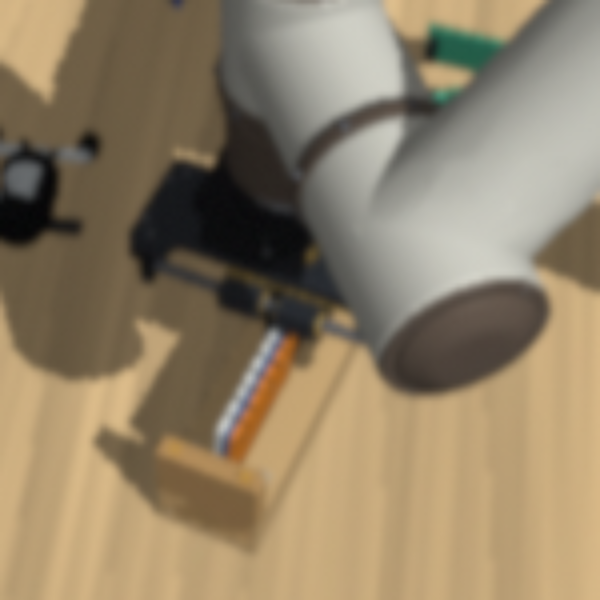

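```bash
python3 -m creep '[[0.2,0.08,-0.003,0,0,-0.004,0],[0.4,0.2,-0.003,-0.03,0,-0.004,0],[0.8,0.32,-0.003,-0.15,0,-0.004,0],[1,0.4,-0.003,-0.28,0,-0.004,0],[1,0.5,-0.003,-0.35,0,-0.004,0]]'
python3 -c "
from h import *
togo(Cp(-.04,0,.14),-88.5)"
```

```text
time_s: 4.5
tcp_pos: [0.4744, -0.0706, 0.1704]
ee_rot: [[-0.282, -0.959, -0.003], [-0.959, 0.282, 0.001], [0.0, 0.003, -1.0]]
wrist_force: [1.8, -0.8, -0.8]
gripper_width: 0.299
t 4.5 tcp [ 0.4744 -0.0706  0.1704] F [ 1.8 -0.8 -0.8] w 0.299
shift [ 0.853  -0.3667  0.1006] mm [ 255.9 -110.    30.2] turn [ 0.001   0.0001 -0.0995] deg [  0.2   0.  -17.9]
```

```bash
python3 -m creep '[[1,0.63,-0.27,0.05,0,0,-0.0995],[1,0.63,-0.27,0.05,0,0,-0.0995],[1,0.63,-0.27,0.05,0,0,-0.0995],[1,0.63,-0.27,0.05,0,0,-0.0995],[1,0.63,-0.27,0.05,0,0,-0.0995]]'
python3 - <<'E'
from h import *
togo(Cp(-.04,0,.14),-88.5)
a=r.capture("top");cv2.imwrite("pics/top5.png",cv2.resize(a[170:270,170:300],(780,600)))
a=r.capture("side");cv2.imwrite("pics/side5.png",cv2.resize(a[150:300,220:370],(600,600)))
E
```

```text
time_s: 4.92
tcp_pos: [0.4976, -0.2661, 0.1561]
ee_rot: [[0.027, -1.0, -0.002], [-1.0, -0.027, 0.001], [-0.001, 0.002, -1.0]]
wrist_force: [1.4, 0.5, 0.5]
gripper_width: 0.682
t 4.92 tcp [ 0.4976 -0.2661  0.1561] F [1.4 0.5 0.5] w 0.682
shift [ 0.2711 -0.0261  0.0535] mm [81.3 -7.8 16.1] turn [0.0006 0.0002 0.0001] deg [0.1 0.  0. ]
```

View pics/top5.png

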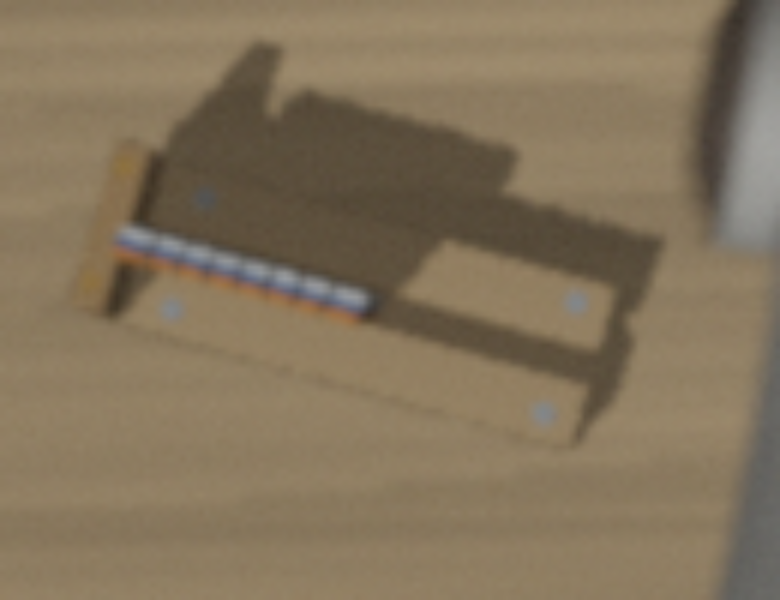

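View pics/side5.png

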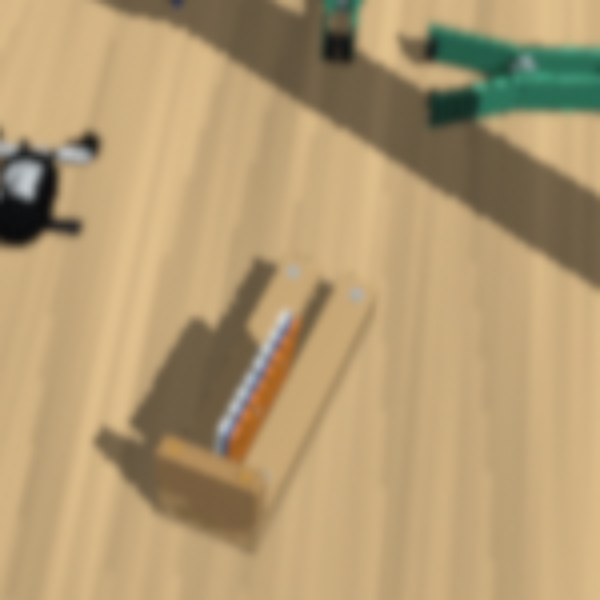

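```bash
python3 - <<'E'
from h import *
H0,C=np.load("fit.npy")
z=lambda u,v:np.array([(u-3)/6+170,(v-3)/6+170])
o=[("top",z(122,143),(-.105,.035,.08)),("top",z(160,153),(-.09,.035,.08)),("top",z(76,308),(-.105,-.035,.08)),("top",z(110,317),(-.09,-.035,.08)),
("top",z(575,445),(.105,-.035,.036)),("top",z(618,290),(.105,.035,.036)),("top",z(588,382),(.105,-.00725,.036)),("top",z(605,350),(.105,.00725,.036))]
H,f=fit(o,H0); print(H,np.degrees(H[2]),H0); print(f.round(1))
np.save("fit.npy",[H,C])
a=H[2];R=np.array([[np.cos(a),np.sin(a)],[-np.sin(a),np.cos(a)]])
for n,(u,v) in {"white outer end":(372,292),"orange outer end":(360,322),"white stop end":(125,228),"orange stop end":(118,262)}.items(): print(n,R@(back("top",z(u,v),.103)[:2]-H[:2]))
E
```

```text
[ 0.51980623  0.08551117 -1.8579333 ] -106.45173643070962 [ 0.51902682  0.08435956 -1.8588507 ]
[[-0.2 -0.3]
 [-0.6 -0.4]
 [-0.6  0. ]
 [-0.3  0.1]
 [ 0.4  0.7]
 [ 0.6 -0.6]
 [ 1.2  0.4]
 [-0.1  0.1]]
white outer end [0.01093468 0.00121718]
orange outer end [ 0.00956651 -0.01143477]
white stop end [-8.98525702e-02  9.80023225e-05]
orange stop end [-0.08877472 -0.01357126]
```

```bash
python3 -m creep '[[1,0.14,-0.013,0.05,0,0,0],[1,0.271,-0.026,0.05,0,0,0],[1,0.271,-0.026,0.05,0,0,0],[1,0.271,-0.026,0.05,0,0,0]]'
python3 - <<'E'
from h import *
togo(Cp(-.04,0,.021),-88.5)
a=r.capture("top");cv2.imwrite("pics/top6.png",cv2.resize(a[180:260,330:450],(780,520)))
a=r.capture("side");cv2.imwrite("pics/side6.png",cv2.resize(a[100:200,240:390],(780,520)))
E
```

```text
time_s: 5.35
tcp_pos: [0.5067, -0.3517, 0.1389]
ee_rot: [[0.016, -1.0, -0.004], [-1.0, -0.016, 0.0], [-0.0, 0.004, -1.0]]
wrist_force: [0.3, 0.2, -0.1]
gripper_width: 0.985
t 5.35 tcp [ 0.5067 -0.3517  0.1389] F [ 0.3  0.2 -0.1] w 0.985
shift [-0.0149 -0.0046  0.3931] mm [ -4.5  -1.4 117.9] turn [ 0.0012  0.0001 -0.0032] deg [ 0.2  0.  -0.6]
```

View pics/side6.png

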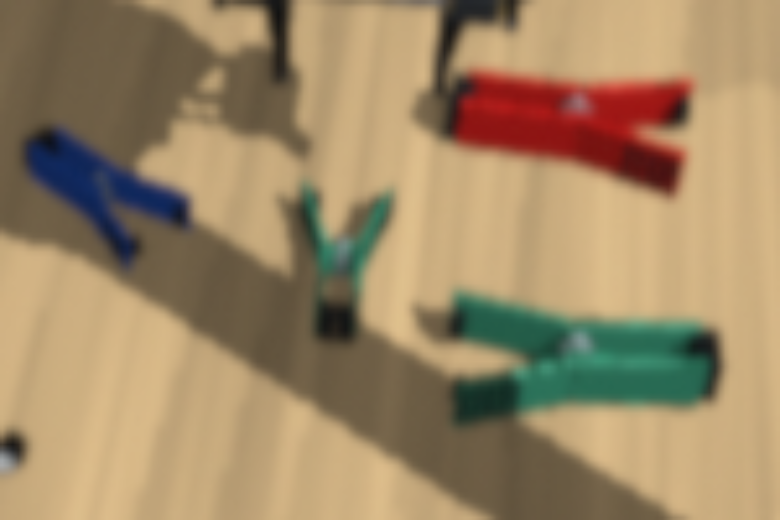

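View pics/top6.png

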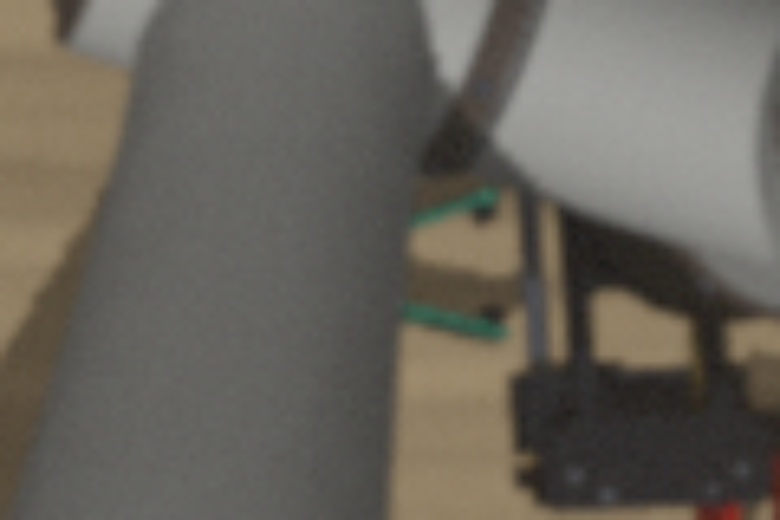

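```bash
python3 -m creep '[[1,-0.01,-0.004,0.12,0.001,0,-0.003],[1,-0.01,-0.004,0.24,0.001,0,-0.003],[1,-0.01,-0.004,0.30,0.001,0,-0.003],[1,-0.01,-0.004,0.30,0.001,0,-0.003]]'
python3 - <<'E'
from h import *
togo(Cp(-.04,0,.021),-88.5)
a=r.capture("side");cv2.imwrite("pics/side7.png",cv2.resize(a[100:200,240:390],(780,520)))
E
```

```text
time_s: 5.78
tcp_pos: [0.5047, -0.343, 0.0457]
ee_rot: [[0.03, -1.0, -0.009], [-1.0, -0.03, 0.005], [-0.005, 0.009, -1.0]]
wrist_force: [-0.5, 0.5, 1.7]
gripper_width: 0.998
t 5.78 tcp [ 0.5047 -0.343   0.0457] F [-0.5  0.5  1.7] w 0.998
shift [ 0.0145 -0.0101  0.0821] mm [ 4.4 -3.  24.6] turn [0.0027 0.0017 0.0012] deg [0.5 0.3 0.2]
```

View pics/side7.png

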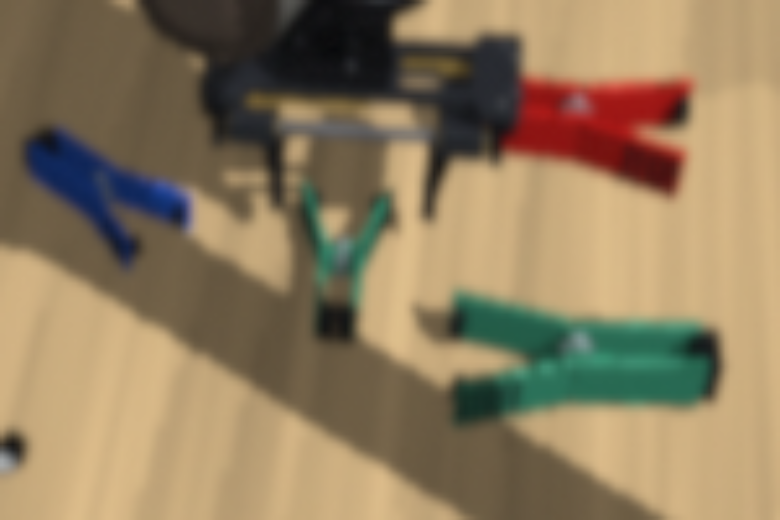

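```bash
python3 -m creep '[[1,0.008,-0.008,0.03,0.0027,0.0017,0.001],[1,0.012,-0.01,0.055,0.0027,0.0017,0.001],[1,0.012,-0.01,0.07,0.0027,0.0017,0.001],[1,0.012,-0.01,0.075,0.0027,0.0017,0.001],[1,0.012,-0.01,0.075,0.0027,0.0017,0.001]]'
python3 - <<'E'
from h import *
togo(Cp(-.04,0,.021),-88.5)
a=r.capture("side");cv2.imwrite("pics/side8.png",cv2.resize(a[100:200,240:390],(780,520)))
E
```

```text
time_s: 6.25
tcp_pos: [0.5098, -0.3476, 0.0264]
ee_rot: [[0.028, -1.0, 0.005], [-1.0, -0.028, -0.003], [0.003, -0.005, -1.0]]
wrist_force: [0.8, -0.8, -0.2]
gripper_width: 1.0
t 6.25 tcp [ 0.5098 -0.3476  0.0264] F [ 0.8 -0.8 -0.2] w 1.0
shift [-0.0016  0.0073  0.0179] mm [-0.5  2.2  5.4] turn [-0.0015 -0.001   0.0005] deg [-0.3 -0.2  0.1]
```

View pics/side8.png

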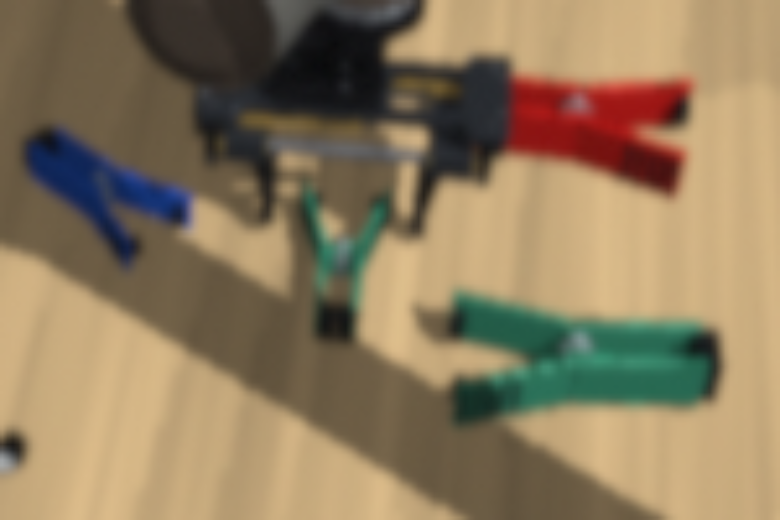

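```bash
python3 -m creep '[[1,-0.001,0.006,0.012,-0.001,-0.001,0],[1,-0.001,0.006,0.014,-0.001,-0.001,0],[0.8,-0.001,0.006,0.014,-0.001,-0.001,0],[0.7,-0.001,0.006,0.014,-0.001,-0.001,0],[0.62,-0.001,0.006,0.014,-0.001,-0.001,0]]'
python3 - <<'E'
from h import *
togo(Cp(-.04,0,.021),-88.5)
E
```

```text
time_s: 6.72
tcp_pos: [0.5081, -0.3476, 0.0224]
ee_rot: [[0.028, -1.0, 0.002], [-1.0, -0.028, -0.0], [0.0, -0.002, -1.0]]
wrist_force: [-1.1, -0.1, 0.4]
gripper_width: 0.853
t 6.72 tcp [ 0.5081 -0.3476  0.0224] F [-1.1 -0.1  0.4] w 0.853
shift [-0.0014  0.0017  0.0046] mm [-0.4  0.5  1.4] turn [-0.0006 -0.0001  0.0005] deg [-0.1 -0.   0.1]
```

Aligned; close the fingers.

```bash
python3 -m creep '[[0.4,0,0.002,0.002,0,0,0],[0.2,0,0.002,0.002,0,0,0],[0,0,0.002,0.002,0,0,0],[0,0,0.002,0.002,0,0,0],[0,0,0.002,0.002,0,0,0]]'
python3 -m creep '[[0,0,0,0,0,0,0],[0,0,0,0,0,0,0],[0,0,0,0,0,0,0],[0,0,0,0,0,0,0],[0,0,0,0,0,0,0]]'
python3 - <<'E'
from h import *
togo(Cp(-.04,0,.021),-88.5)
a=r.capture("side");cv2.imwrite("pics/side9.png",cv2.resize(a[100:200,240:390],(780,520)))
E
```

```text
time_s: 7.13
tcp_pos: [0.5075, -0.3476, 0.0218]
ee_rot: [[0.028, -1.0, 0.002], [-1.0, -0.028, -0.0], [0.0, -0.002, -1.0]]
wrist_force: [-0.0, 1.3, -0.3]
gripper_width: 0.478
time_s: 7.55
tcp_pos: [0.5076, -0.3476, 0.0218]
ee_rot: [[0.028, -1.0, 0.002], [-1.0, -0.028, -0.0], [0.0, -0.002, -1.0]]
wrist_force: [0.4, 0.1, -0.1]
gripper_width: 0.289
t 7.55 tcp [ 0.5076 -0.3476  0.0218] F [ 0.4  0.1 -0.1] w 0.289
shift [-0.0014 -0.      0.0027] mm [-0.4 -0.   0.8] turn [-0.0006 -0.0001  0.0005] deg [-0.1 -0.   0.1]
```

View pics/side9.png

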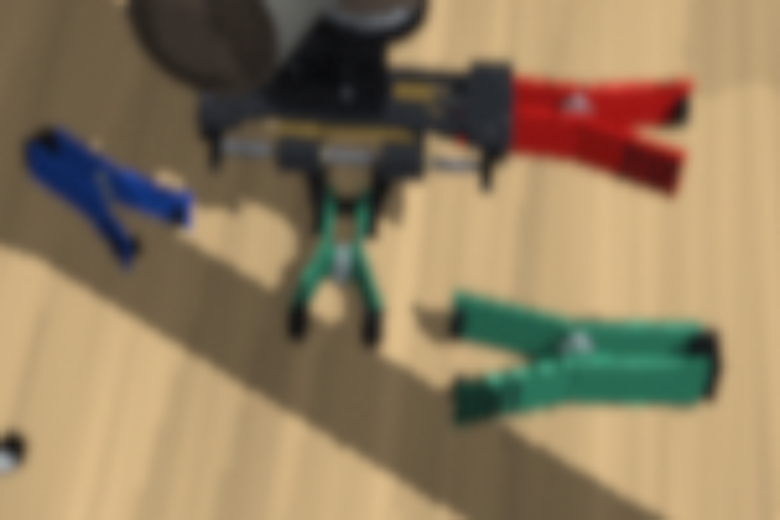

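```bash
python3 -m creep '[[0,0,0,-0.04,0,0,0],[0,0,0,-0.10,0,0,0],[0,0,0,-0.18,0,0,0],[0,0,0,-0.24,0,0,0],[0,0,0,-0.26,0,0,0]]'
python3 -m creep '[[0,0,0,0,0,0,0],[0,0,0,0,0,0,0],[0,0,0,0,0,0,0]]'
python3 - <<'E'
from h import *
togo(Hp(.16,-.004,.095),-106.45)
a=r.capture("side");cv2.imwrite("pics/side10.png",cv2.resize(a[100:200,240:390],(780,520)))
E
```

```text
time_s: 8.02
tcp_pos: [0.5092, -0.3485, 0.104]
ee_rot: [[0.029, -1.0, 0.008], [-1.0, -0.029, -0.003], [0.004, -0.008, -1.0]]
wrist_force: [1.3, -0.4, -0.2]
gripper_width: 0.295
time_s: 8.27
tcp_pos: [0.5086, -0.3482, 0.1032]
ee_rot: [[0.028, -1.0, 0.007], [-1.0, -0.028, -0.002], [0.003, -0.006, -1.0]]
wrist_force: [0.3, 0.3, -0.2]
gripper_width: 0.293
t 8.27 tcp [ 0.5086 -0.3482  0.1032] F [ 0.3  0.3 -0.2] w 0.293
shift [-0.9412  0.1     0.0243] mm [-282.4   30.     7.3] turn [-0.0022 -0.0005  0.1004] deg [-0.4 -0.1 18.1]
```

View pics/side10.png

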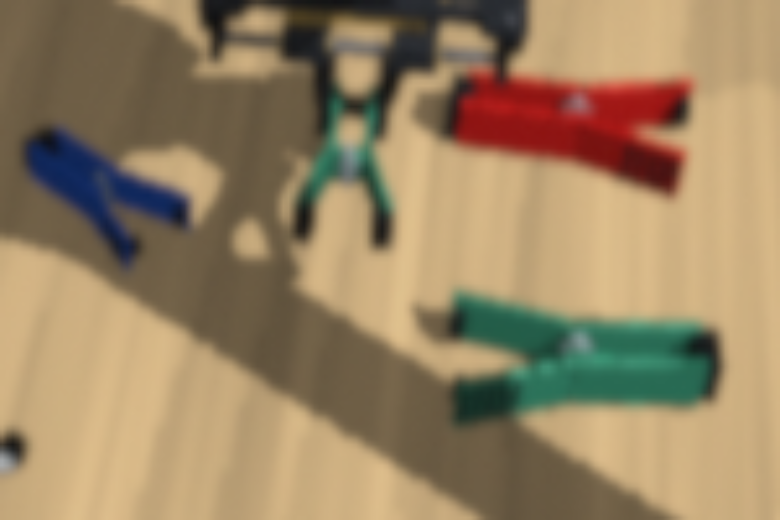

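```bash
python3 -m creep '[[0,-0.07,0.007,0,-0.002,0,0.01],[0,-0.17,0.018,0.005,-0.002,0,0.025],[0,-0.28,0.03,0.01,-0.002,0,0.04],[0,-0.39,0.042,0.01,-0.002,0,0.055],[0,-0.5,0.053,0.01,-0.002,0,0.07]]'
python3 -c "
from h import *
togo(Hp(.16,-.004,.095),-106.45)"
```

```text
time_s: 8.73
tcp_pos: [0.4869, -0.1973, 0.0979]
ee_rot: [[-0.194, -0.981, -0.004], [-0.981, 0.194, -0.001], [0.002, 0.003, -1.0]]
wrist_force: [0.8, -0.0, -0.4]
gripper_width: 0.294
t 8.73 tcp [ 0.4869 -0.1973  0.0979] F [ 0.8 -0.  -0.4] w 0.294
shift [-0.4164  0.1374  0.0093] mm [-124.9   41.2    2.8] turn [ 0.0011 -0.0007  0.0293] deg [ 0.2 -0.1  5.3]
```

```bash
python3 -m creep '[[0,-0.11,0.036,0.003,0,0,0.01],[0,-0.21,0.07,0.006,0.001,0,0.02],[0,-0.3,0.1,0.009,0.001,0,0.029],[0,-0.35,0.118,0.009,0.001,0,0.029],[0,-0.37,0.137,0.009,0.001,0,0.029]]'
python3 -m creep '[[0,0,0,0,0,0,0],[0,0,0,0,0,0,0]]'
python3 - <<'E'
from h import *
togo(Hp(.16,-.004,.09),-106.45)
a=r.capture("top");cv2.imwrite("pics/top11.png",cv2.resize(a[170:270,170:300],(780,600)))
a=r.capture("side");cv2.imwrite("pics/side11.png",cv2.resize(a[150:300,220:370],(600,600)))
E
```

```text
time_s: 9.15
tcp_pos: [0.4675, -0.0787, 0.0943]
ee_rot: [[-0.279, -0.96, -0.002], [-0.96, 0.279, -0.002], [0.003, 0.002, -1.0]]
wrist_force: [-0.1, 0.5, 0.4]
gripper_width: 0.294
time_s: 9.32
tcp_pos: [0.467, -0.0787, 0.0938]
ee_rot: [[-0.279, -0.96, -0.004], [-0.96, 0.279, -0.002], [0.003, 0.003, -1.0]]
wrist_force: [1.0, -1.2, -0.8]
gripper_width: 0.293
t 9.32 tcp [ 0.467  -0.0787  0.0938] F [ 1.  -1.2 -0.8] w 0.293
shift [-0.0416 -0.0006  0.0124] mm [-12.5  -0.2   3.7] turn [ 0.001  -0.0011  0.0015] deg [ 0.2 -0.2  0.3]
```

View pics/top11.png

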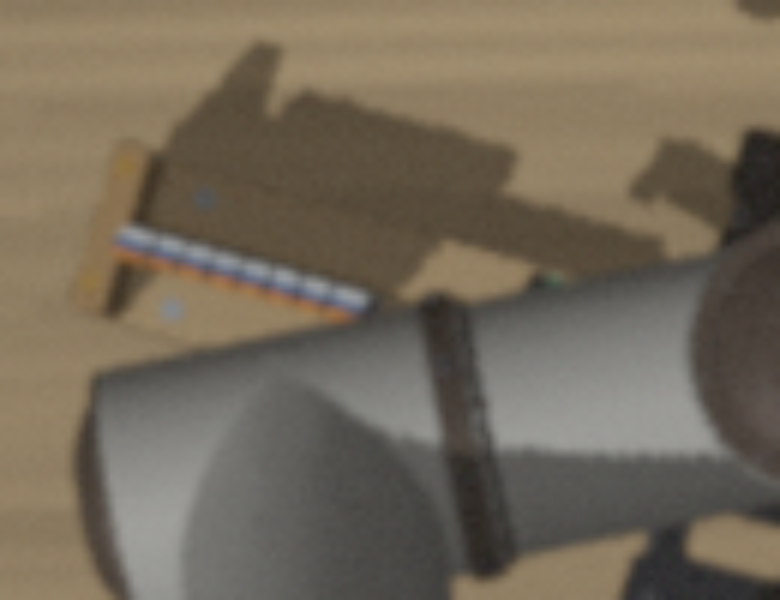

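View pics/side11.png

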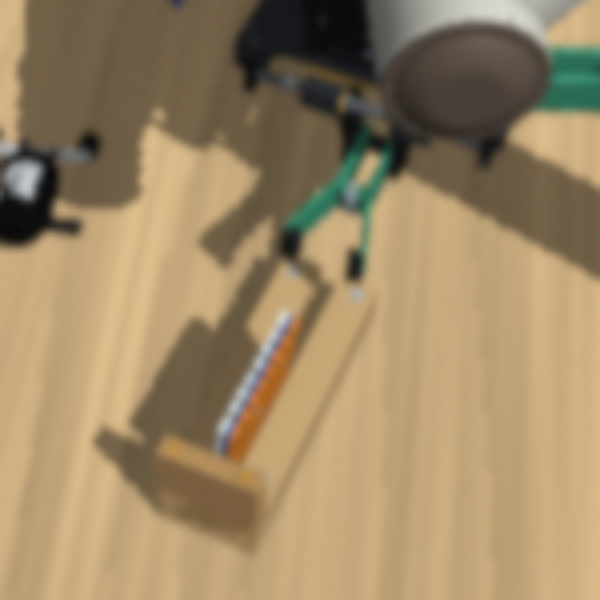

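```bash
python3 - <<'E'
from h import *
H,C=np.load("fit.npy")
S=r.sense();p=S["tcp_pos"];yaw=np.arctan2(S["ee_rot"][1,0],S["ee_rot"][0,0])
im=r.capture("side"); im=cv2.resize(im[170:280,260:340],(800,1100),interpolation=cv2.INTER_CUBIC)[:,:560]
def dot(P,L,col):
    for u,v in proj("side",T(P,L)): cv2.circle(im,(int((u-260+.5)*10),int((v-170+.5)*10)),3,col,-1)
G=(p[0],p[1],yaw); zt=p[2]-.008+.014
for z,c in((zt,(255,0,255)),(zt-.028,(255,0,0))):
  dot(G,[(-.040,0,z),(-.094,.0165,z),(-.094,-.0165,z),(-.1,.0165,z),(-.1,-.0165,z)],c)
dot(H,[(.105,y,.036) for y in(-.035,-.00725,.00725,.035)],(0,0,255))
dot(H,[(.01,y,.103) for y in(-.006,.006)],(0,255,255))
cv2.imwrite("pics/ov11.png",im[300:900]); 
E
```

```text
(no output)
```

View pics/ov11.png

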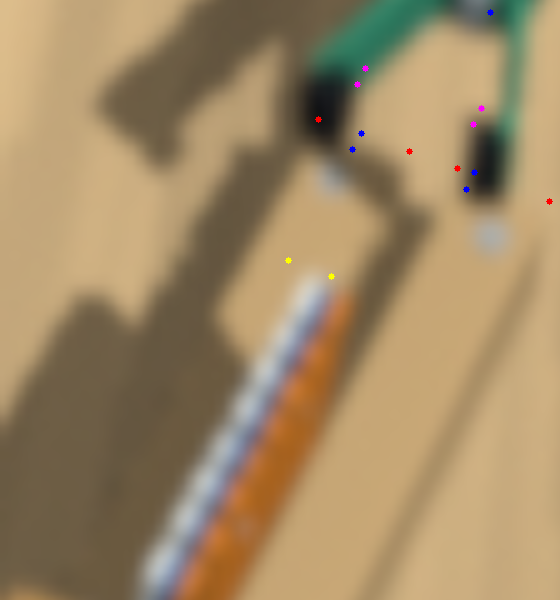

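```bash
python3 -m creep '[[0,-0.03,0,0.01,0.001,-0.001,0.0015],[0,-0.065,0,0.018,0.001,-0.001,0.0015],[0,-0.1,0,0.022,0.001,-0.001,0.0015],[0,-0.13,0,0.025,0.001,-0.001,0.0015],[0,-0.15,0,0.025,0.001,-0.001,0.0015]]'
python3 - <<'E'
from h import *
togo(Hp(.072,-.004,.086),-106.45)
a=r.capture("side");cv2.imwrite("pics/side12.png",cv2.resize(a[170:280,260:370],(600,600)))
E
```

```text
time_s: 9.88
tcp_pos: [0.4807, -0.0351, 0.0861]
ee_rot: [[-0.284, -0.959, 0.001], [-0.959, 0.284, -0.0], [0.0, -0.001, -1.0]]
wrist_force: [-0.6, 0.4, 0.6]
gripper_width: 0.294
t 9.88 tcp [ 0.4807 -0.0351  0.0861] F [-0.6  0.4  0.6] w 0.294
shift [-0.1824  0.0024  0.0005] mm [-54.7   0.7   0.1] turn [-0.0003 -0.     -0.0003] deg [-0.1 -0.  -0.1]
```

View pics/side12.png

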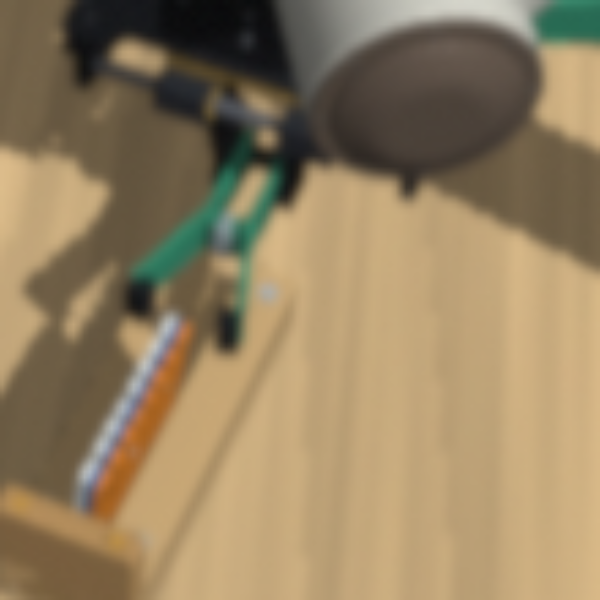

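```bash
python3 -m creep '[[0,-0.02,0.002,0,0,0,0],[0,-0.045,0.002,0,0,0,0],[0,-0.07,0.002,0,0,0,0],[0,-0.09,0.002,0,0,0,0],[0,-0.1,0.002,0,0,0,0]]'
python3 - <<'E'
from h import *
togo(Hp(.072,-.004,.086),-106.45)
a=r.capture("side");cv2.imwrite("pics/side13.png",cv2.resize(a[170:280,260:370],(600,600)))
E
```

```text
time_s: 10.35
tcp_pos: [0.4895, -0.0048, 0.0865]
ee_rot: [[-0.283, -0.959, 0.002], [-0.959, 0.283, -0.0], [-0.001, -0.002, -1.0]]
wrist_force: [-0.7, -0.0, -0.5]
gripper_width: 0.291
t 10.35 tcp [ 0.4895 -0.0048  0.0865] F [-0.7 -0.  -0.5] w 0.291
shift [-0.0772  0.0017  0.0017] mm [-23.1   0.5   0.5] turn [-0.0007  0.0002  0.0002] deg [-0.1  0.   0. ]
```

View pics/side13.png

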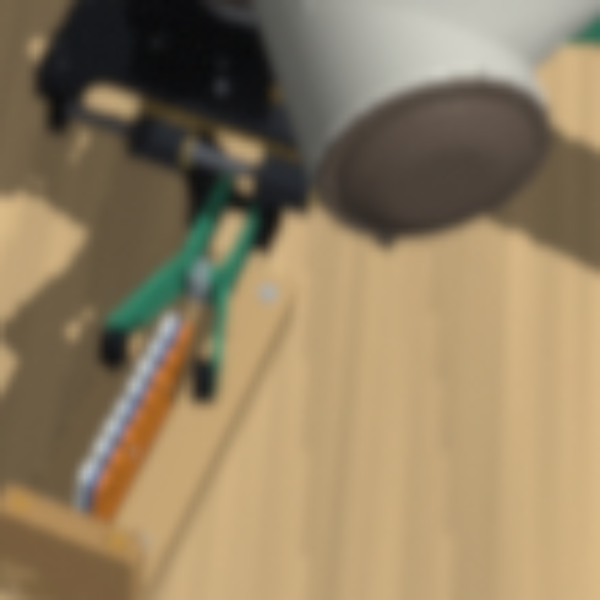

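```bash
python3 -m creep '[[0,-0.015,0.001,0.001,0,0,0],[0,-0.03,0.001,0.001,0,0,0],[0,-0.043,0.001,0.001,0,0,0],[0,-0.05,0.001,0.001,0,0,0],[0,-0.052,0.001,0.001,0,0,0]]'
python3 -m creep '[[0,0,0,0,0,0,0],[0,0,0,0,0,0,0],[0,0,0,0,0,0,0]]'
python3 - <<'E'
from h import *
togo(Hp(.072,-.004,.086),-106.45)
a=r.capture("side");cv2.imwrite("pics/side14.png",cv2.resize(a[200:260,260:320],(600,600),interpolation=cv2.INTER_CUBIC))
a=r.capture("top");cv2.imwrite("pics/top14.png",a)
E
```

```text
time_s: 10.82
tcp_pos: [0.4939, 0.0107, 0.0862]
ee_rot: [[-0.282, -0.959, 0.002], [-0.959, 0.282, -0.0], [-0.001, -0.002, -1.0]]
wrist_force: [0.1, -0.4, -0.1]
gripper_width: 0.288
time_s: 11.07
tcp_pos: [0.4938, 0.0106, 0.0862]
ee_rot: [[-0.282, -0.959, 0.002], [-0.959, 0.282, -0.0], [-0.001, -0.002, -1.0]]
wrist_force: [-0.4, 0.0, -0.9]
gripper_width: 0.291
t 11.07 tcp [0.4938 0.0106 0.0862] F [-0.4  0.  -0.9] w 0.291
shift [-0.0242  0.0009  0.0006] mm [-7.2  0.3  0.2] turn [-0.0007  0.0002  0.0003] deg [-0.1  0.   0.1]
```

View pics/side14.png

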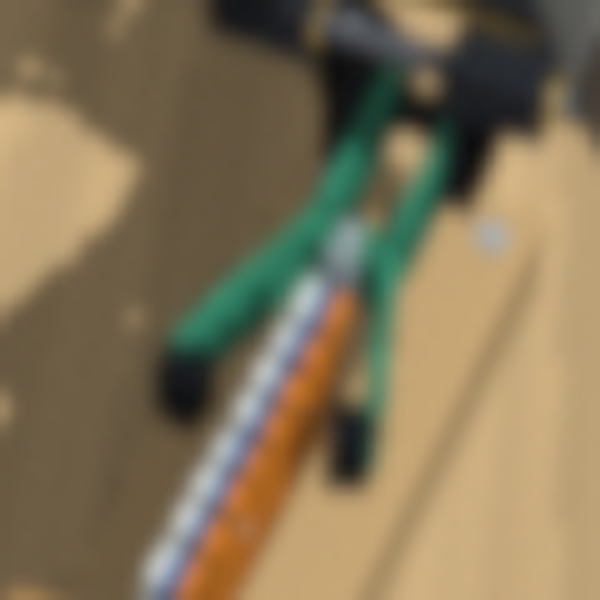

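View pics/top14.png

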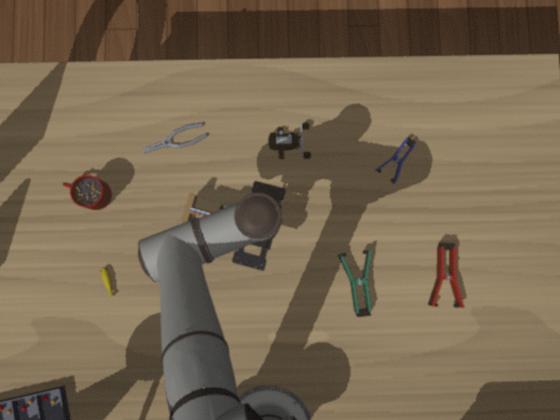

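```bash
python3 -m creep '[[0,0,0.004,0,0,0,0],[0,0,0.008,0,0,0,0],[0,0,0.01,0,0,0,0],[0,0,0.01,0,0,0,0],[0,0,0.01,0,0,0,0]]'
python3 - <<'E'
from h import *
togo(Hp(.08,-.007,.086),-106.45)
a=r.capture("side");cv2.imwrite("pics/side15.png",cv2.resize(a[200:260,260:320],(600,600),interpolation=cv2.INTER_CUBIC))
E
```

```text
time_s: 11.58
tcp_pos: [0.4909, 0.0114, 0.0862]
ee_rot: [[-0.282, -0.959, 0.002], [-0.959, 0.282, -0.0], [-0.001, -0.002, -1.0]]
wrist_force: [-0.4, 1.1, -1.0]
gripper_width: 0.291
t 11.58 tcp [0.4909 0.0114 0.0862] F [-0.4  1.1 -1. ] w 0.291
shift [0.0024 0.0009 0.0007] mm [0.7 0.3 0.2] turn [-0.0007  0.0002  0.0003] deg [-0.1  0.   0.1]
```

View pics/side15.png

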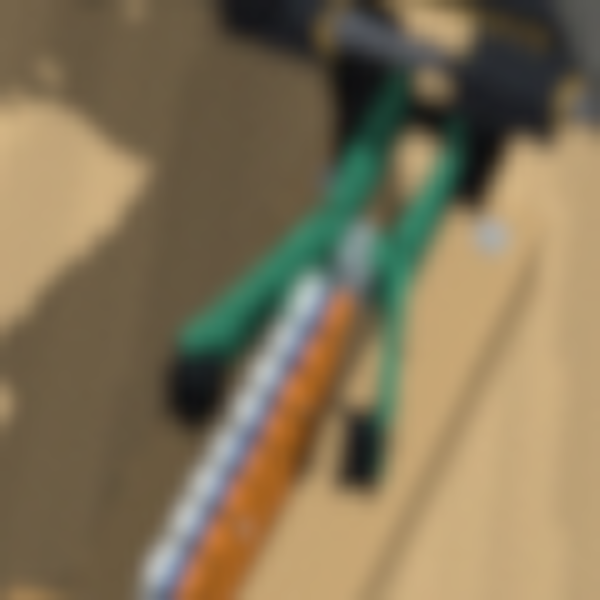

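```bash
python3 -c "
from station import r
print(r.sense()['joint_velocities'].round(2)); print(r.finish_job())"
```

```text
[ 0.    0.    0.06  0.07 -0.01  0.1 ]
the job is handed in; nothing more can be done
None
```

I handed the job in at about 11.6 s, with the three cards against the stop and the small green clip held open around their free edges.

**What I did**
- I pushed the cards along the slot with the closed fingers until the wrist force reached 35 N at the stop. Afterwards the pictures showed their outer edges at holder x of about 10 to 11 mm, flush to about 1.5 mm.
- I squeezed the smaller green clip by its handles and lifted it. The opening was 0.29, about 25 mm, which matches the fully open stop.
- I slid the jaws around the card edges. The last picture showed the tips roughly 24 mm past the edges, with about 10 mm clear on each side. Clip mid-height was about 78 mm, so it sits above the holder and below the card tops.

**Last checks**
- The arm was still and the wrist force was about 1.5 N, close to its rest noise.
- In the last full picture the mug, reel, pliers and lure looked unmoved. I judged that by eye and did not measure it.

**What disagreed**
- The side camera put points a few millimetres off the top camera's fit, mostly along the slot, so the depth past the edges is good to only about 7 mm.
- The cards lean a few degrees toward the orange side. I moved the clip 3 mm that way to even out the gaps.
- Contact with the cards and holder was checked only from the pictures and the wrist force.

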